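# Clear the bench after the microscope session: sort culture vials and a dish

### The arm

A 6-joint arm with a two-finger parallel gripper is mounted at the origin on the work surface. World frame = base frame: x ahead of the robot, y to its left, z up, the work surface at z = 0. Lengths are in mm, angles in degrees, forces in N, time in s.
With the tool pointing down it reaches from about 425 to 925 mm from the base axis. Payload 12.5 kg.
Tool frame: the origin (TCP) lies midway between the tips of the shut fingers; the grasp point (between the pads) lies 19 mm behind it; z points along the fingers, x is the direction in which the jaws open and shut, and the axes are right-handed (so a half turn about z gives the same grasp; the last joint's range is limited). The gripper opens to 85 mm and grips with 20 to 120 N. Pads are 22 mm wide; open, the fingers measure 114 mm over their backs; the gripper's body (76 mm by 85 mm) begins 54 mm behind the grasp point. The pads swing forward as they close: fully open they stand 13 mm farther back than shut.
Start: joints at [-80.248, 28.126, 89.318, -0, 62.55, -6.05], TCP at [170.22, -601.39, 231.327] pointing down, gripper open.
Joint ranges: [-177.58, 177.58], [-47.91, 125.51], [2.72, 160], [-65.01, 245.01], [3.68, 167.84], [-153.87, 153.87]. Speed limits (degrees/s): [127.2, 127.2, 159.86, 180, 180, 180].

### API

Orientations are given as a 3x3 rotation matrix whose columns are the frame's x, y, z axes.
In Python, from station import env, imaging, nets gives the robot as it stands.
- The arm moves only by the tool carry_out, never from a script. Its argument "targets" is a list of rows, each a list of 5 numbers: the shift along the tool's x, y, z in cm, then the turn about the tool's z in degrees, then the closure, from -1 (fully open) to 1 (shut). A call has 1 to 5 rows; each row shifts and turns the commanded pose from where the row before left it, along the tool's axes as they then stand; what a row does not reach is not made up. A row lasts 1/12 s, in which the tool goes at most 41.7 mm and 7.16 degrees, less where a joint would pass 70% of its speed; a pose out of reach is approached as far as the arm can. A call with a gripper value outside its range is refused whole. The fingers move at their own pace and stop on an object; "newtons" is the grip in N (left out, the last holds). Time passes only in rows, so rows that do not move let the fingers close. It gives the time, the measured TCP pose, the force and the opening at its end, in the units of the state.
- env.get_state(): the state, without advancing time (a new reading comes with each control period).
- imaging.read_camera(name): name is "scene" or "top"; returns (picture, depth): 420x560x3 uint8, red, green, blue; 420x560 float32, mm along the optical axis (not along the pixel's ray), 0 where there is no reading.
- imaging.calibration(name): a dict with "vertical_fov" (degrees; the focal length in pixels is half the picture's height over the tangent of half this angle, whatever the lens; pixels are square), "cx", "cy" (the principal point, pixels), "dist" ([k1, k2, p1, p2, k3] as OpenCV has them; the pictures are not rectified), "xyz" and "attitude" of the camera in the world. Camera axes: x right, y up, looking along -z (the intrinsics and any distortion apply to the point x, -y, -z); pixel columns grow to the right and rows downward; lengths in mm; the calibration is good to about 2 mm. A picture is of the moment at which its call begins. calibration takes no time and is no camera call.
- env.finish_job(): hands the job in, once; it reports no verdict.
Trained networks look in the newest picture that a camera, given by its name, has taken for a name from the list of things; names that differ only in an ending like _2 or _b are one class to them, and where a whole thing is asked for, a point or a joint stands for the part that bears it (a point fixed in the world has none). Each returns a list of dicts, best first, with "conf" (0 to 1); they miss things now and then, are a little off and sometimes report something else, mostly with a low value. They report only what shows in the picture. A call takes as long as a camera call.
- nets.spot_in(camera, label): "location" ([x, y, z] in mm, in the coordinates of the camera as it stood for that picture, good to about 4 mm: the middle of the surface that is visible of it).
- nets.silhouettes(camera, label): "pixels" (420x560 bool, what is visible of it).
The state is a dict: "t": time; "joint_pos": joint angles; "qd": joint speeds; "joint_torque": joint torques, N m; "position": TCP position; "eef_rot": TCP orientation; "wrist_force": force on the tool from outside, world axes, zero at the start; "wrist_torque": the same for the moment, N m; "width": finger opening in mm.
Only numpy, scipy, OpenCV 4.12 (cv2) and the standard library are available. Lean on these libraries where they do the work, as an engineer would, in place of code of your own. Each camera call takes 0.05 s, during which the arm holds its last target. There are 200 camera calls.

### The job

Clear away the cultures left mixed on the bench: stand the two red-capped vials in the empty compartments of the tray that holds the red-capped ones, stand the two white-capped vials in the empty compartments of the tray with the white-capped ones, and set the loose Petri dish squarely on top of the stack of dishes. Keep every culture upright all the way, and leave the pen pot and the amber reagent bottle where they are.

Things in the scene. Friction and masses are not known exactly. Their poses are not given: they have to be found in the camera images.
- vial_red_1: One red-capped culture vial: a clear upright cylinder 34 mm in diameter and 72 mm tall over all, a little amber agar inside, a red screw cap flush with the body (the top 18 mm). About 60 g, flat bottom, rigid. Stands upright at the start. Origin at the centre of its underside, z up along its axis; its yaw means nothing
- vial_red_2: The other red-capped culture vial: a clear upright cylinder 34 mm in diameter and 72 mm tall over all, a little amber agar inside, a red screw cap flush with the body (the top 18 mm). About 60 g, flat bottom, rigid. Stands upright at the start. Origin at the centre of its underside, z up along its axis; its yaw means nothing
- vial_white_1: One white-capped culture vial: a clear upright cylinder 34 mm in diameter and 72 mm tall over all, a little amber agar inside, a white screw cap flush with the body (the top 18 mm). About 60 g, flat bottom, rigid. Stands upright at the start. Origin at the centre of its underside, z up along its axis; its yaw means nothing
- vial_white_2: The other white-capped culture vial: a clear upright cylinder 34 mm in diameter and 72 mm tall over all, a little amber agar inside, a white screw cap flush with the body (the top 18 mm). About 60 g, flat bottom, rigid. Stands upright at the start. Origin at the centre of its underside, z up along its axis; its yaw means nothing
- dish: Loose sealed Petri dish, a clear disc 60 mm in diameter and 15 mm high with a dark blue-grey mould colony on pale agar; lid and base hold together as one rigid piece, about 30 g. Lies flat on the bench at the start, lid up. Origin at the centre of its underside, z up; its yaw means nothing
- tray_red: The red-cap tray: fixed slate-blue tray, red tape tags, 78 (x) x 162 (y) x 28 mm high. Walls, floor, 2 dividers (full height) 3 mm thick: three compartments 72 (x) x 50 (y) mm, centred at y +53, 0, -53. That at +53 holds two fixed red-capped vials (x +-18, tops 75 mm up); those at 0 and -53 are empty, for the loose red-capped vials. Origin: centre of underside, on the bench; z up
- tray_white: The white-cap tray: fixed slate-blue tray, white tape tags, 78 (x) x 162 (y) x 28 mm high. Walls, floor, 2 dividers (full height) 3 mm thick: three compartments 72 (x) x 50 (y) mm, centred at y +53, 0, -53. That at +53 holds two fixed white-capped vials (x +-18, tops 75 mm up); those at 0 and -53 are empty, for the loose white-capped vials. Origin: centre of underside, on the bench; z up
- dish_stack: Fixed stack of two Petri dishes like the loose one (60 mm in diameter, dark mould), centred on a square dark slate-blue base plate 96 mm wide with a lip 9 mm high. The flat top of the upper dish is 34 mm above the bench; the loose dish belongs on it, centred. Origin at the centre of the base's underside on the bench, z up, on the axis of the stack
- pen_pot: Bystander, loose: yellow pot with a blue band, 75 mm in diameter and 85 mm tall, full of pens that reach 150 mm high. Not to be moved. Origin at the centre of its underside
- reagent_bottle: Bystander, loose: amber glass bottle with a blue cap, 60 mm in diameter and 115 mm tall. Not to be moved. Origin at the centre of its underside

How it is judged:
By the outcome, as a careful person would: the job done as asked, in the order asked, and still so for the second after the job is handed in, with the robot touching nothing.
It also fails if it takes over 115 s, if anything falls off the work surface, if the arm or the gripper's body presses on something with over 40 N, if the wrist force passes 120 N, or if a joint passes its speed limit or range.

## Working session

There is one attempt and no reset: what is moved stays moved. The work goes in short steps, Python scripts to look and compute and a tool call to move; the robot and the scene stay as the last step left them, time stands still between calls to the robot, and variables do not carry over. Pictures are saved under pics/ and viewed, about 12 in all and at most 16, crops included, and the job is handed in when it is done.

Besides the shell and the picture viewer there is one more tool, called after "Request:" by a JSON object that holds its "method" and its "body". carry_out: Moves the arm, as the interface text tells. Its arguments: {"type":"object","properties":{"targets":{"type":"array"},"newtons":{"type":"number"}},"required":["targets"]}

```bash
ls; mkdir -p pics; cat > h.py <<'E'
import numpy as np, cv2
from station import env, imaging, nets
def K(n):
    c=imaging.calibration(n); f=210/np.tan(np.radians(c["vertical_fov"])/2)
    return c,np.array([[f,0,c["cx"]],[0,f,c["cy"]],[0,0,1]]),np.array(c["dist"],float)
def world(n,uv,d):
    c,k,dist=K(n); uv=np.asarray(uv,float).reshape(-1,1,2); d=np.asarray(d,float).reshape(-1,1)
    p=cv2.undistortPoints(uv,k,dist).reshape(-1,2)
    P=np.c_[p[:,:1]*d,-p[:,1:]*d,-d]
    return P@np.array(c["attitude"]).T+np.array(c["xyz"])
def cam2w(n,P):
    c=imaging.calibration(n); return np.array(c["attitude"])@np.array(P)+np.array(c["xyz"])
def snap(n,f):
    im,d=imaging.read_camera(n); cv2.imwrite(f"pics/{f}.png",im[:,:,::-1]); return im,d
def cloud(n,d):
    v,u=np.mgrid[0:420,0:560]; W=world(n,np.c_[u.ravel(),v.ravel()],d.ravel()).reshape(420,560,3); W[d==0]=np.nan; return W
E
python3 - <<'E'
from h import *
np.set_printoptions(precision=1,suppress=True)
for n in ("top","scene"):
    im,d=snap(n,n+"0"); c=imaging.calibration(n); print(n,c)
    for l in ["vial_red_1","vial_white_1","dish","tray_red","tray_white","dish_stack","pen_pot","reagent_bottle"]:
        for r in nets.spot_in(n,l): print(l,round(r["conf"],2),cam2w(n,r["location"]))
print(env.get_state()["t"])
E
```

```text
pics
top {'vertical_fov': 51.784113420624315, 'cx': 272.56116446439506, 'cy': 214.4325079604656, 'dist': array([-0.1,  0. ,  0. ,  0. ,  0. ]), 'xyz': array([472.9,  -6.3, 900. ]), 'attitude': array([[ 0. ,  1. , -0.1],
       [-1. ,  0. ,  0. ],
       [ 0. ,  0.1,  1. ]])}
vial_red_1 0.96 [ 387.2 -270.7   67.1]
vial_red_1 0.62 [434.9 145.3  70.6]
vial_white_1 0.81 [ 421.2 -151.4   73.2]
vial_white_1 0.75 [418.1 282.4  65.6]
vial_white_1 0.49 [590.7 234.5   5.3]
vial_white_1 0.23 [ 747.8 -117.9   78.5]
dish 0.94 [445.2  14.4  11.7]
tray_red 0.83 [ 575.2 -258.6    9.4]
tray_white 0.94 [585.9 -16.2   2.9]
dish_stack 0.82 [589.5 234.3   3.6]
dish_stack 0.49 [749.8 117.1  84.3]
dish_stack 0.46 [ 749.1 -118.2   78.5]
pen_pot 0.6 [751.7 118.3  88. ]
reagent_bottle 0.94 [ 747.5 -118.5   79.4]
scene {'vertical_fov': 44.981030303682175, 'cx': 275.20455730427506, 'cy': 208.27525092052997, 'dist': array([-0.1,  0. ,  0. ,  0. ,  0. ]), 'xyz': array([1257.2,   17.2,  980.6]), 'attitude': array([[-0. , -0.8,  0.6],
       [ 1. , -0. ,  0. ],
       [ 0. ,  0.6,  0.8]])}
vial_red_1 0.8 [450.8 150.   51.1]
vial_red_1 0.73 [ 392.  -277.5   51.7]
vial_white_1 0.91 [ 429.1 -152.5   47.1]
vial_white_1 0.72 [427.9 285.1  50.5]
dish 0.6 [449.3  10.3  13.7]
tray_red 0.66 [ 575.8 -245.8   15.8]
tray_white 0.78 [594.2  -8.4  13.4]
tray_white 0.37 [ 578.4 -246.3   16.5]
dish_stack 0.78 [612.6 235.    8.6]
pen_pot 0.93 [777.9 120.6  80. ]
reagent_bottle 0.92 [ 779.6 -116.9   70.7]
0.9
```

View pics/top0.png

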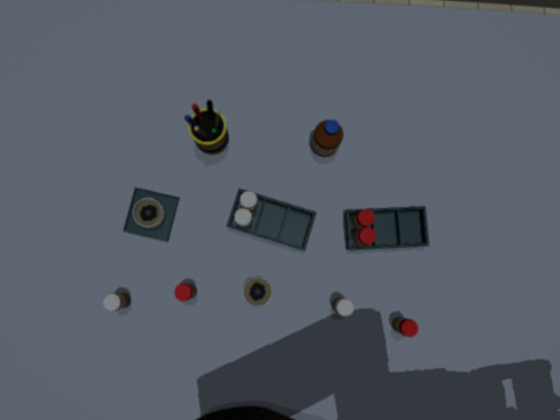

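View pics/scene0.png

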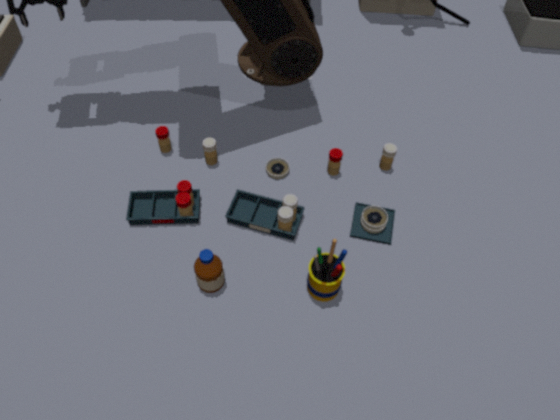

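The top picture shows loose white caps at (112,302) and (344,307), loose red caps at (184,292) and (408,327), and the dish at (257,291). The stack is at (149,212), the white tray at (271,220), turned about 13°, and the red tray at (386,229). The scene view agrees. Next I'll refine these positions.

```bash
cat >> h.py <<'E'
def plane(n,uv,z):
    A=world(n,uv,np.ones(len(uv))); o=np.array(imaging.calibration(n)["xyz"]); r=A-o
    return o+r*((z-o[2])/r[:,2])[:,None]
def caps(im,W,zlo=62,zhi=85):
    hsv=cv2.cvtColor(im,cv2.COLOR_RGB2HSV); out=[]
    tall=(W[...,2]>zlo)&(W[...,2]<zhi)
    red=(hsv[...,1]>150)&((hsv[...,0]<6)|(hsv[...,0]>172))&(hsv[...,2]>120)
    wh=(hsv[...,1]<60)&(hsv[...,2]>150)
    for nm,m in (("red",red&tall),("white",wh&tall)):
        N,l,s,c=cv2.connectedComponentsWithStats(m.astype(np.uint8))
        for i in range(1,N):
            if s[i,4]>60:
                ys,xs=np.nonzero(l==i); (cx,cy),r=cv2.minEnclosingCircle(np.c_[xs,ys].astype(np.float32))
                out.append((nm,s[i,4],(round(cx),round(cy)),round(r,1),np.nanmedian(W[l==i],0),plane("top",[[xs.mean(),ys.mean()]],72)[0]))
    return out
E
python3 - <<'E'
from h import *
np.set_printoptions(precision=1,suppress=True)
im,d=snap("top","top1"); W=cloud("top",d)
print("bench z",np.nanmedian(W[330:400,40:180,2]), W[250:280,300:340,2].mean(), np.nanmedian(W[30:60,450:500,2]))
for c in caps(im,W): print(c)
for l,z in (("tray_red",28),("tray_white",28),("dish_stack",9),("dish",15)):
    for r in nets.silhouettes("top",l)[:1]:
        m=r["pixels"]; ys,xs=np.nonzero(m); 
        P=plane("top",np.c_[xs,ys],z)[:,:2].astype(np.float32)
        print(l,r["conf"],m.sum(),"zmed",np.nanmedian(W[m][:,2]),"rect",cv2.minAreaRect(P),"circ",cv2.minEnclosingCircle(P),"mean",P.mean(0))
# stack top, dish by height
z=W[...,2]
for nm,(a,b,c,e),lo,hi,zz in (("stacktop",(190,240,125,175),28,42,34),("dish",(270,312,235,280),9,22,15)):
    m=np.zeros(z.shape,bool); m[a:b,c:e]=(z[a:b,c:e]>lo)&(z[a:b,c:e]<hi)
    ys,xs=np.nonzero(m); P=plane("top",np.c_[xs,ys],zz)[:,:2].astype(np.float32)
    print(nm,len(xs),np.median(z[m]),P.mean(0),cv2.minEnclosingCircle(P))
cv2.imwrite("pics/topcrop.png",cv2.resize(im[170:345,90:440,::-1],None,fx=2.25,fy=2.25,interpolation=cv2.INTER_CUBIC)) 
E
```

```text
bench z -0.41427184822168783 nan 0.12554080955681002
tray_red 0.59 3355 zmed 9.09058079362444 rect ((577.4149780273438, -249.30760192871094), (86.94522094726562, 169.73690795898438), 4.821853160858154) circ ((577.647216796875, -249.89511108398438), 93.08235931396484) mean [ 577.3 -249.2]
tray_white 0.9 3340 zmed 4.58122846050162 rect ((588.7418212890625, -13.178215026855469), (167.95494079589844, 85.15861511230469), 74.34359741210938) circ ((589.0211181640625, -12.842907905578613), 90.54580688476562) mean [588.6 -13.2]
dish_stack 0.89 2183 zmed 6.250367573878179 rect ((593.5064086914062, 238.7786865234375), (99.876220703125, 100.12850189208984), 78.7715072631836) circ ((595.3046875, 238.52809143066406), 66.22917938232422) mean [594.  238.9]
dish 0.66 2024 zmed 6.217778405513172 rect ((593.5834350585938, 236.6639404296875), (96.91051483154297, 94.17196655273438), 77.89433288574219) circ ((593.7089233398438, 237.35360717773438), 64.30437469482422) mean [593.1 237.1]
stacktop 699 33.83951799860449 [594.4 237.9] ((594.3789672851562, 237.98094177246094), 30.86644172668457)
dish 699 14.66850698717758 [441.7  11.6] ((441.6316833496094, 11.711867332458496), 29.920108795166016)
```

View pics/topcrop.png

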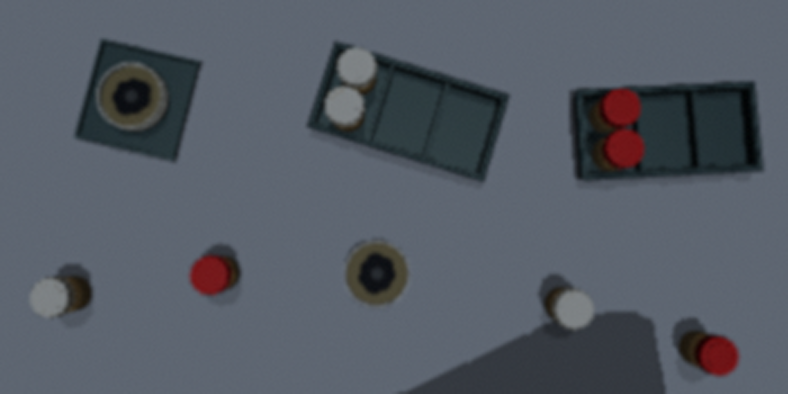

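```bash
python3 - <<'E'
from h import *
np.set_printoptions(precision=1,suppress=True)
im,d=snap("top","top2"); W=cloud("top",d); z=W[...,2]
m=((z>60)&(z<82)).astype(np.uint8)
N,l,s,c=cv2.connectedComponentsWithStats(m)
for i in range(1,N):
    if 30<s[i,4]<1500:
        k=l==i; ys,xs=np.nonzero(k); P=plane("top",np.c_[xs,ys],72)[:,:2].astype(np.float32)
        print(c[i],s[i,4],"rgb",np.median(im[k],0),"z",np.median(z[k]),"c",P.mean(0),cv2.minEnclosingCircle(P), cv2.minAreaRect(P))
for nm,(a,b,c,e) in (("red",(195,260,335,440)),("white",(180,260,220,325))):
    m=np.zeros(z.shape,bool); m[a:b,c:e]=(z[a:b,c:e]>23)&(z[a:b,c:e]<33)
    ys,xs=np.nonzero(m); P=plane("top",np.c_[xs,ys],28)[:,:2].astype(np.float32)
    print(nm,len(P),cv2.minAreaRect(P))
    m[a:b,c:e]=(z[a:b,c:e]>2)&(z[a:b,c:e]<60)
    ys,xs=np.nonzero(m); P=W[m][:,:2].astype(np.float32)
    print(nm,len(P),cv2.minAreaRect(P))
S=env.get_state();print(S["t"],S["position"],S["eef_rot"],S["width"],S["wrist_force"])
E
```

```text
[326.5 138.5] 301 rgb [50. 27. 12.] z 74.51003442614751 c [ 747.6 -118.2] ((756.9293212890625, -120.8405532836914), 31.485307693481445) ((755.4866333007812, -120.94287109375), (58.21802520751953, 60.35807418823242), 66.37699127197266)
[211.2 141. ] 106 rgb [62.  58.5 17. ] z 71.35364590996022 c [735.2 110.7] ((747.361572265625, 115.73773193359375), 32.71794891357422) ((736.7896118164062, 112.91649627685547), (23.448699951171875, 65.41698455810547), 14.941856384277344)
[245.3 208.1] 477 rgb [125. 129. 132.] z 73.67994796669154 c [602.5  38.2] ((602.7919921875, 37.74436950683594), 34.92136764526367) ((603.0131225585938, 38.6117057800293), (34.30364227294922, 69.82249450683594), 75.69969177246094)
[366.2 226.7] 505 rgb [112.  21.  23.] z 73.5872621319727 c [ 572.9 -196.9] ((573.3057250976562, -196.571044921875), 34.64924621582031) ((573.2676391601562, -196.54757690429688), (68.6011734008789, 35.971778869628906), 5.144918441772461)
[182.9 291.9] 230 rgb [117.  24.  27.] z 70.44066522287994 c [438.8 150.3] ((439.23443603515625, 149.85655212402344), 16.565357208251953) ((438.7074279785156,
[... 666 characters left out ...]
505920410156), 17.812725067138672) ((382.31732177734375, -277.91314697265625), (32.72016906738281, 33.53330612182617), 89.72177124023438)
red 772 ((577.7037353515625, -250.5777587890625), (83.7204818725586, 167.59347534179688), 4.322259902954102)
red 2611 ((583.0264892578125, -259.13702392578125), (136.56092834472656, 226.31344604492188), 1.418506145477295)
white 750 ((588.7821044921875, -12.668342590332031), (167.0994415283203, 83.23481750488281), 74.35041809082031)
white 2726 ((591.6904907226562, -14.632400512695312), (167.2744140625, 219.36280822753906), 1.7990235090255737)
1.2 [ 170.2 -601.4  231.3] [[ 0.3 -1.  -0. ]
 [-1.  -0.3 -0. ]
 [ 0.   0.  -1. ]] 85.60090133127927 [ 0.4 -0.2  0.8]
```

```bash
cat > p.py <<'E'
import sys,numpy as np
from h import env
# usage: p.py yaw x y z [x y z ...]   -> rows to go there, from the measured pose
S=env.get_state(); R=np.array(S["eef_rot"]); p=np.array(S["position"]); a=np.degrees(np.arctan2(R[1,0],R[0,0]))
print("t",round(S["t"],2),"pos",p.round(1),"yaw",round(a,2),"tilt",R[2].round(3),"w",round(S["width"],1),"F",np.round(S["wrist_force"],1))
v=[float(s) for s in sys.argv[1:]]
if v:
    yaw=v[0]
    for q in np.reshape(v[1:],(-1,3)):
        da=(yaw-a+180)%360-180
        n=max(int(np.ceil(np.linalg.norm(q-p)/38)),int(np.ceil(abs(da)/7)),1)
        for i in range(n):
            c,s=np.cos(np.radians(a)),np.sin(np.radians(a)); d=(q-p)/(n-i)/10
            r=np.round([c*d[0]+s*d[1],s*d[0]-c*d[1],-d[2],-da/n],2); print(r.tolist())
            p=p+10*np.array([c*r[0]+s*r[1],s*r[0]-c*r[1],-r[2]]); a-=r[3]
        print("->",p.round(1),round(a,1))
E
python3 p.py 0 382.5 -278 150
```

```text
t 1.2 pos [ 170.2 -601.4  231.3] yaw -74.2 tilt [ 0.  0. -1.] w 85.6 F [ 0.4 -0.2  0.8]
[-2.3, -2.66, 0.74, -6.75]
[-1.98, -2.91, 0.74, -6.75]
[-1.62, -3.12, 0.74, -6.75]
[-1.24, -3.29, 0.74, -6.75]
[-0.85, -3.41, 0.74, -6.75]
[-0.44, -3.49, 0.74, -6.75]
[-0.02, -3.52, 0.74, -6.75]
[0.39, -3.49, 0.74, -6.75]
[0.8, -3.43, 0.74, -6.75]
[1.19, -3.31, 0.73, -6.75]
[1.57, -3.14, 0.74, -6.75]
-> [ 382.5 -278.   150. ] 0.1
```

Request:
{"method": "carry_out", "body": {"targets": [[-2.3,-2.66,0.74,-6.75,-1],[-1.98,-2.91,0.74,-6.75,-1],[-1.62,-3.12,0.74,-6.75,-1],[-1.24,-3.29,0.74,-6.75,-1],[-0.85,-3.41,0.74,-6.75,-1]], "newtons": 30}}

```text
t: 1.62
position: [267.2, -453.0, 194.1]
eef_rot: [[0.764, -0.645, 0.0], [-0.645, -0.764, -0.0], [0.0, 0.0, -1.0]]
wrist_force: [-0.3, -0.9, -0.3]
width: 85.4
```

Request:
{"method": "carry_out", "body": {"targets": [[-0.44,-3.49,0.74,-6.75,-1],[-0.02,-3.52,0.74,-6.75,-1],[0.39,-3.49,0.74,-6.75,-1],[0.8,-3.43,0.74,-6.75,-1],[1.19,-3.31,0.73,-6.75,-1]]}}

```text
t: 2.03
position: [363.9, -306.0, 157.3]
eef_rot: [[0.994, -0.111, 0.0], [-0.111, -0.994, -0.001], [0.001, 0.0, -1.0]]
wrist_force: [0.4, 0.5, -0.1]
width: 85.2
```

Request:
{"method": "carry_out", "body": {"targets": [[1.57,-3.14,0.74,-6.75,-1],[0,0,0,0,-1],[0,0,0,0,-1]]}}

```text
t: 2.28
position: [383.2, -276.8, 149.9]
eef_rot: [[1.0, 0.004, -0.0], [0.004, -1.0, 0.0], [-0.0, -0.0, -1.0]]
wrist_force: [0.1, -1.3, -0.1]
width: 85.4
```

```bash
python3 p.py 0 382.5 -278 32
```

```text
t 2.28 pos [ 383.2 -276.8  149.9] yaw 0.21 tilt [-0. -0. -1.] w 85.4 F [ 0.1 -1.3 -0.1]
[-0.02, 0.03, 2.95, 0.05]
[-0.02, 0.03, 2.95, 0.05]
[-0.02, 0.03, 2.94, 0.05]
[-0.01, 0.03, 2.95, 0.05]
-> [ 382.5 -278.    32. ] 0.0
```

Tracking is accurate, so I'll go down and close on the vial.

Request:
{"method": "carry_out", "body": {"targets": [[0,0.05,3,0,-1],[0,0.05,3,0,-1],[0,0,3,0,-1],[0,0,2,0,-1],[0,0,0.8,0,-1]]}}

```text
t: 2.7
position: [381.4, -279.6, 29.9]
eef_rot: [[1.0, -0.002, -0.002], [-0.002, -1.0, 0.002], [-0.002, -0.002, -1.0]]
wrist_force: [-0.0, 1.0, 0.5]
width: 85.5
```

Request:
{"method": "carry_out", "body": {"targets": [[0,0,0,0,0.2],[0,0,0,0,0.4],[0,0,0,0,0.6],[0,0,0,0,0.8],[0,0,0,0,1]], "newtons": 30}}

```text
t: 3.12
position: [382.8, -279.5, 33.2]
eef_rot: [[1.0, 0.001, 0.002], [0.001, -1.0, -0.002], [0.002, 0.002, -1.0]]
wrist_force: [-1.8, -0.8, 8.1]
width: 33.4
```

Request:
{"method": "carry_out", "body": {"targets": [[0,0,0,0,1],[0,0,0,0,1],[0,0,0,0,1],[0,0,0,0,1],[0,0,0,0,1]]}}

```text
t: 3.53
position: [382.8, -279.5, 33.2]
eef_rot: [[1.0, 0.001, 0.001], [0.001, -1.0, -0.002], [0.001, 0.002, -1.0]]
wrist_force: [-2.5, -1.0, 8.2]
width: 33.1
```

Request:
{"method": "carry_out", "body": {"targets": [[0,0,-1,0,1],[0,0,-2,0,1],[0,0,-3,0,1],[0,0,-2,0,1],[0,0,0,0,1]]}}

```text
t: 3.95
position: [383.6, -279.9, 116.2]
eef_rot: [[1.0, 0.001, 0.005], [0.001, -1.0, -0.004], [0.005, 0.004, -1.0]]
wrist_force: [0.3, -0.2, -1.0]
width: 33.5
```

Request:
{"method": "carry_out", "body": {"targets": [[2.5,0.3,0,0,1],[3.5,0.45,0,0,1],[3.5,0.45,0,0,1],[3.5,0.45,0,0,1],[3.5,0.4,0,0,1]]}}

```text
t: 4.37
position: [549.0, -299.2, 112.3]
eef_rot: [[1.0, 0.001, 0.0], [0.001, -1.0, -0.0], [0.0, 0.0, -1.0]]
wrist_force: [-0.1, 0.2, -0.7]
width: 33.7
```

Request:
{"method": "carry_out", "body": {"targets": [[2.4,0.3,0,0,1],[1,0,0,0,1],[0,0,0,0,1],[0,0,0,0,1]]}}

```text
t: 4.7
position: [580.6, -301.8, 111.6]
eef_rot: [[1.0, 0.001, -0.001], [0.001, -1.0, 0.001], [-0.001, -0.001, -1.0]]
wrist_force: [0.8, 0.1, -1.4]
width: 33.3
```

```bash
python3 p.py 0 581.9 -303.3 37; python3 - <<'E'
from h import *
im,d=snap("scene","s3"); 
a=im[90:240,90:340]; cv2.imwrite("pics/s3c.png",cv2.resize(a[:,:,::-1],None,fx=3,fy=3,interpolation=cv2.INTER_CUBIC))
E
```

```text
t 4.7 pos [ 580.6 -301.8  111.6] yaw 0.08 tilt [-0.001 -0.001 -1.   ] w 33.3 F [ 0.8  0.1 -1.4]
[0.06, 0.08, 3.73, 0.04]
[0.07, 0.07, 3.73, 0.04]
-> [ 581.9 -303.3   37. ] 0.0
```

View pics/s3c.png

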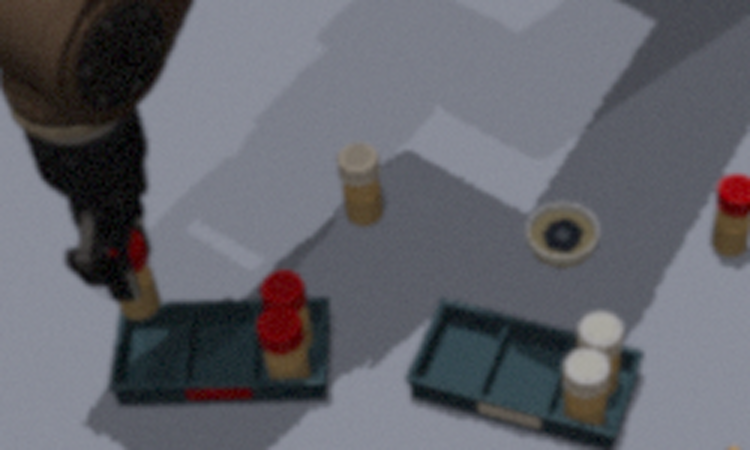

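The vial hangs upright over the free end compartment, at about (140,290) in the crop. Lowering it.

Request:
{"method": "carry_out", "body": {"targets": [[0.05,0.1,2,0,1],[0.05,0.05,2.5,0,1],[0,0,2,0,1],[0,0,0.7,0,1],[0,0,0.2,0,1]]}}

```text
t: 5.17
position: [581.0, -303.6, 37.0]
eef_rot: [[1.0, 0.0, -0.002], [0.0, -1.0, 0.001], [-0.002, -0.001, -1.0]]
wrist_force: [-0.1, -0.0, 0.7]
width: 33.2
```

Request:
{"method": "carry_out", "body": {"targets": [[0,0,0.05,0,1],[0,0,0,0,1]]}}

```text
t: 5.33
position: [582.6, -304.2, 38.7]
eef_rot: [[1.0, 0.001, 0.001], [0.001, -1.0, -0.001], [0.001, 0.001, -1.0]]
wrist_force: [0.2, 0.3, -0.7]
width: 33.3
```

Request:
{"method": "carry_out", "body": {"targets": [[0,0,0.15,0,1],[0,0,0,0,1],[0,0,0,0,1]]}}

```text
t: 5.58
position: [582.7, -303.9, 36.7]
eef_rot: [[1.0, 0.001, 0.001], [0.001, -1.0, -0.001], [0.001, 0.001, -1.0]]
wrist_force: [-0.2, -0.5, -0.9]
width: 32.9
```

Request:
{"method": "carry_out", "body": {"targets": [[0,0,0.1,0,1],[0,0,0,0,1],[0,0,0,0,1]]}}

```text
t: 5.83
position: [582.8, -304.0, 36.2]
eef_rot: [[1.0, 0.001, 0.001], [0.001, -1.0, -0.001], [0.001, 0.001, -1.0]]
wrist_force: [-3.0, 0.8, 9.3]
width: 33.2
```

Request:
{"method": "carry_out", "body": {"targets": [[0,0,0,0,0.1],[0,0,0,0,-0.3],[0,0,0,0,-0.7],[0,0,0,0,-1],[0,0,0,0,-1]]}}

```text
t: 6.25
position: [582.5, -303.8, 34.9]
eef_rot: [[1.0, 0.001, -0.0], [0.001, -1.0, 0.0], [-0.0, -0.0, -1.0]]
wrist_force: [0.0, 0.3, 0.7]
width: 83.9
```

Request:
{"method": "carry_out", "body": {"targets": [[0,0,-1,0,-1],[0,0,-3,0,-1],[0,0,-4,0,-1],[0,0,-3,0,-1],[-1.4,-4.4,0,0,-1]]}}

```text
t: 6.67
position: [573.5, -269.8, 151.9]
eef_rot: [[1.0, -0.003, 0.011], [-0.002, -1.0, -0.008], [0.011, 0.008, -1.0]]
wrist_force: [2.4, 0.1, -0.1]
width: 85.2
```

Request:
{"method": "carry_out", "body": {"targets": [[-1.1,-3.5,0,0,-1],[-1.1,-3.5,0,0,-1],[-1.1,-3.5,0,0,-1],[-1.1,-3.5,0,0,-1],[-1.1,-3.5,0,0,-1]]}}

```text
t: 7.08
position: [513.9, -87.8, 145.8]
eef_rot: [[1.0, 0.001, 0.001], [0.001, -1.0, -0.0], [0.001, 0.0, -1.0]]
wrist_force: [0.1, 0.2, 0.6]
width: 85.6
```

Request:
{"method": "carry_out", "body": {"targets": [[-1.1,-3.5,0,0,-1],[-1.1,-3.5,0,0,-1],[-1.1,-3.5,0,0,-1],[-1.1,-3.5,0,0,-1],[-1.1,-3.5,0,0,-1]]}}

```text
t: 7.5
position: [458.8, 87.2, 145.7]
eef_rot: [[1.0, 0.001, 0.001], [0.001, -1.0, -0.0], [0.001, 0.0, -1.0]]
wrist_force: [1.1, 0.2, 0.3]
width: 85.4
```

Request:
{"method": "carry_out", "body": {"targets": [[-1.1,-3.5,0,0,-1],[-0.9,-2.5,0,0,-1],[0,0,0,0,-1],[0,0,0,0,-1]]}}

```text
t: 7.83
position: [439.2, 146.8, 145.6]
eef_rot: [[1.0, 0.004, 0.001], [0.004, -1.0, 0.0], [0.001, -0.0, -1.0]]
wrist_force: [0.6, 1.0, -0.4]
width: 85.3
```

```bash
python3 p.py 0 439 150 32; python3 - <<'E'
from h import *
im,d=snap("scene","s4"); 
a=im[90:240,90:440]; cv2.imwrite("pics/s4c.png",cv2.resize(a[:,:,::-1],None,fx=2.2,fy=2.2,interpolation=cv2.INTER_CUBIC))
E
```

```text
t 7.83 pos [439.2 146.8 145.6] yaw 0.22 tilt [ 0.001 -0.    -1.   ] w 85.3 F [ 0.6  1.  -0.4]
[-0.01, -0.11, 3.79, 0.07]
[-0.0, -0.11, 3.79, 0.07]
[-0.01, -0.1, 3.78, 0.07]
-> [439. 150.  32.] 0.0
```

View pics/s4c.png

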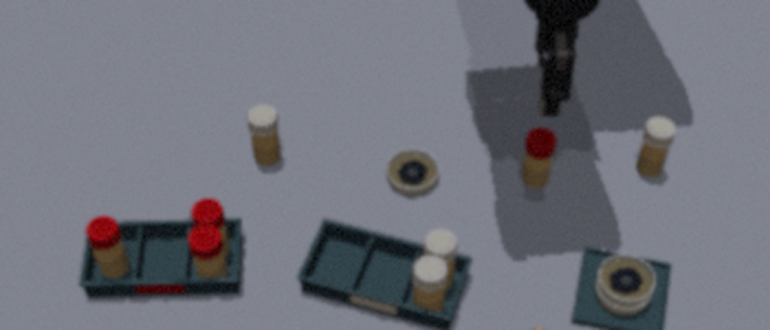

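The first red vial stands upright in the end compartment, at about (105,245) in the crop. Next I'll grasp the second one.

Request:
{"method": "carry_out", "body": {"targets": [[0,-0.15,2,0,-1],[0,-0.15,3.5,0,-1],[0,0,3,0,-1],[0,0,2,0,-1],[0,0,0.8,0,-1]]}}

```text
t: 8.3
position: [439.2, 147.4, 29.8]
eef_rot: [[1.0, -0.001, -0.003], [-0.001, -1.0, -0.001], [-0.003, 0.001, -1.0]]
wrist_force: [-0.6, 0.2, -0.6]
width: 85.4
```

Request:
{"method": "carry_out", "body": {"targets": [[0,0,0,0,0.2],[0,0,0,0,0.4],[0,0,0,0,0.6],[0,0,0,0,0.8],[0,0,0,0,1]]}}

```text
t: 8.72
position: [440.0, 148.7, 33.2]
eef_rot: [[1.0, 0.001, 0.002], [0.001, -1.0, 0.0], [0.002, -0.0, -1.0]]
wrist_force: [-1.3, -1.1, 7.4]
width: 33.2
```

Request:
{"method": "carry_out", "body": {"targets": [[0,0,0,0,1],[0,0,0,0,1],[0,0,0,0,1]]}}

```text
t: 8.97
position: [440.0, 148.8, 33.2]
eef_rot: [[1.0, 0.001, 0.002], [0.001, -1.0, 0.0], [0.002, -0.0, -1.0]]
wrist_force: [-0.1, -1.4, 7.4]
width: 33.4
```

```bash
python3 p.py 0 
```

```text
t 8.97 pos [440.  148.8  33.2] yaw 0.06 tilt [ 0.002 -0.    -1.   ] w 33.4 F [-0.1 -1.4  7.4]
```

Request:
{"method": "carry_out", "body": {"targets": [[0,0,-1,0,1],[0,0,-2.5,0,1],[0,0,-3.5,0,1],[0,0,-2.5,0,1],[0,0,-1,0,1]]}}

```text
t: 9.38
position: [440.4, 149.0, 140.8]
eef_rot: [[1.0, 0.001, 0.005], [0.001, -1.0, 0.001], [0.005, -0.001, -1.0]]
wrist_force: [-0.5, 0.7, -0.5]
width: 33.4
```

Request:
{"method": "carry_out", "body": {"targets": [[0.7,2,0,0,1],[1.2,3.5,0,0,1],[1.2,3.5,0,0,1],[1.2,3.5,0,0,1],[1.2,3.5,0,0,1]]}}

```text
t: 9.8
position: [494.9, -12.8, 137.9]
eef_rot: [[1.0, 0.002, 0.001], [0.002, -1.0, -0.0], [0.001, 0.0, -1.0]]
wrist_force: [0.9, 1.7, -0.1]
width: 33.3
```

Request:
{"method": "carry_out", "body": {"targets": [[1.2,3.5,0,0,1],[1.2,3.5,0,0,1],[1.2,3.5,0,0,1],[1.2,3.5,0,0,1],[1.2,3.5,0,0,1]]}}

```text
t: 10.22
position: [555.0, -188.0, 137.9]
eef_rot: [[1.0, 0.001, 0.001], [0.001, -1.0, -0.0], [0.001, 0.0, -1.0]]
wrist_force: [0.8, 1.7, -0.0]
width: 33.3
```

Request:
{"method": "carry_out", "body": {"targets": [[1.2,3.5,0,0,1],[1.0,2.5,0,0,1],[0,0,0,0,1],[0,0,0,0,1],[0,0,0,0,1]]}}

```text
t: 10.63
position: [576.4, -245.6, 137.3]
eef_rot: [[1.0, 0.001, -0.0], [0.001, -1.0, 0.0], [-0.0, -0.0, -1.0]]
wrist_force: [-0.4, 0.9, -0.4]
width: 33.3
```

```bash
python3 p.py 0 577.7 -251.5 39
```

```text
t 10.63 pos [ 576.4 -245.6  137.3] yaw 0.05 tilt [-0. -0. -1.] w 33.3 F [-0.4  0.9 -0.4]
[0.04, 0.2, 3.28, 0.02]
[0.05, 0.2, 3.27, 0.02]
[0.04, 0.19, 3.28, 0.02]
-> [ 577.7 -251.5   39. ] -0.0
```

Request:
{"method": "carry_out", "body": {"targets": [[0.1,0.6,1,0,1],[0,0,3,0,1],[0,0,3,0,1],[0,0,2,0,1],[0,0,0.7,0,1]]}}

```text
t: 11.05
position: [576.4, -250.7, 36.7]
eef_rot: [[1.0, 0.002, -0.004], [0.002, -1.0, 0.002], [-0.004, -0.002, -1.0]]
wrist_force: [0.4, 0.7, -0.8]
width: 33.3
```

Request:
{"method": "carry_out", "body": {"targets": [[0,0,0.1,0,1],[0,0,0,0,1],[0,0,0,0,1]]}}

```text
t: 11.3
position: [578.4, -252.2, 40.3]
eef_rot: [[1.0, 0.001, 0.002], [0.001, -1.0, -0.001], [0.002, 0.001, -1.0]]
wrist_force: [0.2, -0.2, -0.7]
width: 33.4
```

Request:
{"method": "carry_out", "body": {"targets": [[0,0,0.15,0,1],[0,0,0,0,1],[0,0,0,0,1]]}}

```text
t: 11.55
position: [578.0, -252.3, 38.2]
eef_rot: [[1.0, 0.001, 0.001], [0.001, -1.0, -0.001], [0.001, 0.001, -1.0]]
wrist_force: [-0.4, 0.6, -0.6]
width: 33.1
```

Request:
{"method": "carry_out", "body": {"targets": [[0,0,0.15,0,1],[0,0,0,0,1],[0,0,0,0,1]]}}

```text
t: 11.8
position: [578.0, -252.3, 36.3]
eef_rot: [[1.0, 0.001, 0.001], [0.001, -1.0, -0.0], [0.001, 0.0, -1.0]]
wrist_force: [-0.8, -0.2, 2.6]
width: 33.4
```

Request:
{"method": "carry_out", "body": {"targets": [[0,0,0.1,0,1],[0,0,0,0,1],[0,0,0,0,1]]}}

```text
t: 12.05
position: [578.0, -252.3, 36.2]
eef_rot: [[1.0, 0.001, 0.001], [0.001, -1.0, -0.001], [0.001, 0.001, -1.0]]
wrist_force: [-3.1, 0.7, 11.9]
width: 33.5
```

Request:
{"method": "carry_out", "body": {"targets": [[0,0,0,0,0.1],[0,0,0,0,-0.3],[0,0,0,0,-0.7],[0,0,0,0,-1],[0,0,0,0,-1]]}}

```text
t: 12.47
position: [577.8, -252.1, 34.8]
eef_rot: [[1.0, 0.001, -0.0], [0.001, -1.0, 0.0], [-0.0, -0.0, -1.0]]
wrist_force: [0.2, 0.3, 0.0]
width: 84.1
```

Request:
{"method": "carry_out", "body": {"targets": [[0,0,-1,0,-1],[0,0,-3,0,-1],[0,0,-4,0,-1],[0,0,-3,0,-1],[-1.5,-0.9,0,0,-1]]}}

```text
t: 12.88
position: [566.3, -245.3, 151.7]
eef_rot: [[1.0, 0.001, 0.01], [0.001, -1.0, -0.006], [0.01, 0.006, -1.0]]
wrist_force: [0.4, -0.2, -0.1]
width: 85.6
```

Request:
{"method": "carry_out", "body": {"targets": [[-3,-1.8,0,0,-1],[-3,-1.8,0,0,-1],[-3,-1.8,0,0,-1],[-3,-1.8,0,0,-1],[-2.4,-1.5,0,0,-1]]}}

```text
t: 13.3
position: [416.6, -155.0, 145.6]
eef_rot: [[1.0, 0.001, -0.0], [0.001, -1.0, -0.0], [-0.0, 0.0, -1.0]]
wrist_force: [1.2, 0.1, 0.2]
width: 85.3
```

Request:
{"method": "carry_out", "body": {"targets": [[0,0,0,0,-1],[0,0,0,0,-1]]}}

```text
t: 13.47
position: [418.3, -155.9, 146.0]
eef_rot: [[1.0, 0.001, 0.001], [0.001, -1.0, -0.001], [0.001, 0.001, -1.0]]
wrist_force: [0.6, -0.5, -0.9]
width: 85.3
```

```bash
python3 p.py 0 419 -156 32; python3 - <<'E'
from h import *
im,d=snap("scene","s5"); 
a=im[90:240,90:440]; cv2.imwrite("pics/s5c.png",cv2.resize(a[:,:,::-1],None,fx=2.2,fy=2.2,interpolation=cv2.INTER_CUBIC))
E
```

```text
t 13.47 pos [ 418.3 -155.9  146. ] yaw 0.07 tilt [ 0.001  0.001 -1.   ] w 85.3 F [ 0.6 -0.5 -0.9]
[0.02, 0.0, 2.85, 0.02]
[0.02, 0.0, 2.85, 0.02]
[0.02, 0.0, 2.85, 0.02]
[0.01, 0.01, 2.85, 0.02]
-> [ 419. -156.   32.] -0.0
```

View pics/s5c.png

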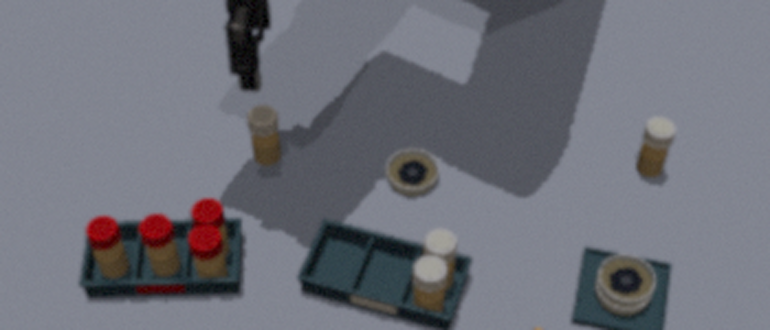

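Both red vials stand in their compartments, at about (105,245) and (158,245) in the crop. Now the first white one.

Request:
{"method": "carry_out", "body": {"targets": [[0,0,2,0,-1],[0,0,3.5,0,-1],[0,0,3,0,-1],[0,0,2,0,-1],[0,0,0.9,0,-1]]}}

```text
t: 13.93
position: [418.9, -156.6, 28.6]
eef_rot: [[1.0, 0.001, -0.002], [0.001, -1.0, 0.001], [-0.002, -0.001, -1.0]]
wrist_force: [0.0, -0.5, 0.3]
width: 85.4
```

Request:
{"method": "carry_out", "body": {"targets": [[0,0,0,0,0.2],[0,0,0,0,0.4],[0,0,0,0,0.6],[0,0,0,0,0.8],[0,0,0,0,1]]}}

```text
t: 14.35
position: [419.3, -156.6, 32.1]
eef_rot: [[1.0, 0.001, 0.002], [0.001, -1.0, -0.001], [0.002, 0.001, -1.0]]
wrist_force: [-0.5, -0.7, 6.5]
width: 33.1
```

Request:
{"method": "carry_out", "body": {"targets": [[0,0,0,0,1],[0,0,0,0,1],[0,0,0,0,1]]}}

```text
t: 14.6
position: [419.3, -156.6, 32.1]
eef_rot: [[1.0, 0.001, 0.002], [0.001, -1.0, -0.001], [0.002, 0.001, -1.0]]
wrist_force: [-1.5, 0.5, 6.9]
width: 33.3
```

Request:
{"method": "carry_out", "body": {"targets": [[0,0,-1,0,1],[0,0,-2.5,0,1],[0,0,-3,0,1],[0,0,-1.5,0,1],[1.5,-0.9,0,0,1]]}}

```text
t: 15.02
position: [433.6, -148.2, 114.6]
eef_rot: [[1.0, -0.0, 0.004], [-0.0, -1.0, -0.002], [0.004, 0.002, -1.0]]
wrist_force: [1.5, 0.6, -0.6]
width: 33.3
```

Request:
{"method": "carry_out", "body": {"targets": [[3,-1.8,0,0,1],[3,-1.8,0,0,1],[3,-1.8,0,0,1],[3,-1.8,0,0,1],[2,-1.2,0,0,1]]}}

```text
t: 15.43
position: [576.0, -61.5, 112.0]
eef_rot: [[1.0, 0.002, 0.002], [0.002, -1.0, -0.0], [0.002, 0.0, -1.0]]
wrist_force: [-0.8, -0.4, 0.4]
width: 33.5
```

Request:
{"method": "carry_out", "body": {"targets": [[0,0,0,0,1],[0,0,0,0,1],[0,0,0,0,1]]}}

```text
t: 15.68
position: [572.9, -63.2, 111.3]
eef_rot: [[1.0, 0.001, -0.0], [0.001, -1.0, -0.0], [-0.0, 0.0, -1.0]]
wrist_force: [0.2, 0.7, -0.6]
width: 33.0
```

```bash
python3 p.py 0 574.5 -63.7 39
```

```text
t 15.68 pos [572.9 -63.2 111.3] yaw 0.07 tilt [-0.  0. -1.] w 33.0 F [ 0.2  0.7 -0.6]
[0.08, 0.02, 3.61, 0.03]
[0.07, 0.03, 3.62, 0.03]
-> [574.5 -63.7  39. ] 0.0
```

Request:
{"method": "carry_out", "body": {"targets": [[0.1,0,1.5,0,1],[0,0,2.5,0,1],[0,0,2,0,1],[0,0,1,0,1],[0,0,0.3,0,1]]}}

```text
t: 16.1
position: [573.4, -63.7, 36.8]
eef_rot: [[1.0, -0.0, -0.003], [-0.0, -1.0, 0.0], [-0.003, -0.0, -1.0]]
wrist_force: [-0.4, 0.4, -0.7]
width: 33.2
```

Request:
{"method": "carry_out", "body": {"targets": [[0,0,0.1,0,1],[0,0,0,0,1],[0,0,0,0,1]]}}

```text
t: 16.35
position: [575.0, -63.4, 38.0]
eef_rot: [[1.0, 0.001, 0.001], [0.001, -1.0, -0.0], [0.001, 0.0, -1.0]]
wrist_force: [0.0, 0.7, -0.5]
width: 33.5
```

Request:
{"method": "carry_out", "body": {"targets": [[0,0,0.1,0,1],[0,0,0,0,1],[0,0,0,0,1]]}}

```text
t: 16.6
position: [574.8, -63.1, 36.4]
eef_rot: [[1.0, 0.001, 0.001], [0.001, -1.0, -0.0], [0.001, 0.0, -1.0]]
wrist_force: [-0.1, -0.0, -0.8]
width: 33.2
```

Request:
{"method": "carry_out", "body": {"targets": [[0,0,0.15,0,1],[0,0,0,0,1],[0,0,0,0,1]]}}

```text
t: 16.85
position: [574.9, -63.2, 35.2]
eef_rot: [[1.0, 0.001, 0.001], [0.001, -1.0, -0.0], [0.001, 0.0, -1.0]]
wrist_force: [-2.2, -0.2, 8.5]
width: 33.2
```

Request:
{"method": "carry_out", "body": {"targets": [[0,0,0.05,0,1],[0,0,0,0,1],[0,0,0,0,1]]}}

```text
t: 17.1
position: [574.9, -63.2, 35.2]
eef_rot: [[1.0, 0.001, 0.001], [0.001, -1.0, -0.0], [0.001, 0.0, -1.0]]
wrist_force: [-3.6, 0.6, 13.7]
width: 33.3
```

Request:
{"method": "carry_out", "body": {"targets": [[0,0,0,0,0.1],[0,0,0,0,-0.3],[0,0,0,0,-0.7],[0,0,0,0,-1],[0,0,0,0,-1]]}}

```text
t: 17.52
position: [574.6, -63.1, 33.8]
eef_rot: [[1.0, 0.001, -0.0], [0.001, -1.0, -0.0], [-0.0, 0.0, -1.0]]
wrist_force: [0.1, -0.2, 0.6]
width: 83.8
```

Request:
{"method": "carry_out", "body": {"targets": [[0,0,-1,0,-1],[0,0,-3,0,-1],[0,0,-4,0,-1],[0,0,-3,0,-1],[-0.9,-1.9,0,0,-1]]}}

```text
t: 17.93
position: [569.0, -46.3, 150.3]
eef_rot: [[1.0, -0.001, 0.01], [-0.001, -1.0, -0.002], [0.01, 0.002, -1.0]]
wrist_force: [-0.3, 0.6, -0.7]
width: 85.4
```

Request:
{"method": "carry_out", "body": {"targets": [[-1.6,-3.4,0,0,-1],[-1.6,-3.4,0,0,-1],[-1.6,-3.4,0,0,-1],[-1.6,-3.4,0,0,-1],[-1.6,-3.4,0,0,-1]]}}

```text
t: 18.35
position: [484.5, 127.1, 144.7]
eef_rot: [[1.0, 0.001, 0.001], [0.001, -1.0, 0.0], [0.001, -0.0, -1.0]]
wrist_force: [0.1, -1.0, 1.0]
width: 85.8
```

Request:
{"method": "carry_out", "body": {"targets": [[-1.6,-3.4,0,0,-1],[-1.6,-3.4,0,0,-1],[-1.6,-3.4,0,0,-1],[-1.6,-3.4,0,0,-1],[-0.8,-2.2,0,0,-1]]}}

```text
t: 18.77
position: [411.5, 286.0, 144.7]
eef_rot: [[1.0, 0.002, 0.0], [0.002, -1.0, 0.0], [0.0, -0.0, -1.0]]
wrist_force: [0.1, 0.1, -0.5]
width: 85.6
```

Request:
{"method": "carry_out", "body": {"targets": [[0,0,0,0,-1],[0,0,0,0,-1],[0,0,0,0,-1]]}}

```text
t: 19.02
position: [413.5, 283.4, 144.3]
eef_rot: [[1.0, 0.001, 0.0], [0.001, -1.0, -0.0], [0.0, 0.0, -1.0]]
wrist_force: [-0.5, -0.0, 0.9]
width: 85.4
```

```bash
python3 p.py 0 415.5 283.3 32; python3 - <<'E'
from h import *
im,d=snap("scene","s6"); 
a=im[90:240,90:440]; cv2.imwrite("pics/s6c.png",cv2.resize(a[:,:,::-1],None,fx=2.2,fy=2.2,interpolation=cv2.INTER_CUBIC))
E
```

```text
t 19.02 pos [413.5 283.4 144.3] yaw 0.07 tilt [ 0.  0. -1.] w 85.4 F [-0.5 -0.   0.9]
[0.07, 0.0, 3.74, 0.02]
[0.07, 0.01, 3.75, 0.02]
[0.06, 0.0, 3.74, 0.02]
-> [415.5 283.3  32. ] 0.0
```

View pics/s6c.png

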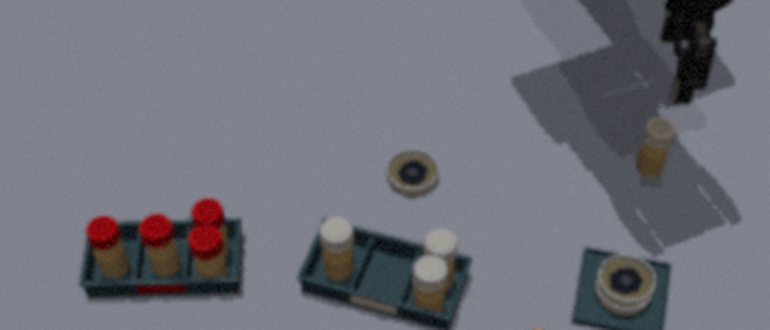

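The white vial stands in the end compartment of the white tray, at about (337,250) in the crop. Next is the last white one.

Request:
{"method": "carry_out", "body": {"targets": [[0.2,0,2,0,-1],[0,0,3.5,0,-1],[0,0,3,0,-1],[0,0,2,0,-1],[0,0,0.7,0,-1]]}}

```text
t: 19.48
position: [415.0, 282.1, 29.5]
eef_rot: [[1.0, -0.001, -0.003], [-0.001, -1.0, -0.002], [-0.003, 0.002, -1.0]]
wrist_force: [-0.5, -0.0, -0.2]
width: 85.7
```

Request:
{"method": "carry_out", "body": {"targets": [[0,0,0,0,0.2],[0,0,0,0,0.4],[0,0,0,0,0.6],[0,0,0,0,0.8],[0,0,0,0,1]]}}

```text
t: 19.9
position: [415.8, 283.9, 33.2]
eef_rot: [[1.0, 0.001, 0.002], [0.001, -1.0, 0.001], [0.002, -0.001, -1.0]]
wrist_force: [-0.8, -1.6, 7.7]
width: 33.5
```

Request:
{"method": "carry_out", "body": {"targets": [[0,0,0,0,1],[0,0,0,0,1],[0,0,0,0,1]]}}

```text
t: 20.15
position: [415.8, 283.9, 33.2]
eef_rot: [[1.0, 0.001, 0.002], [0.001, -1.0, 0.001], [0.002, -0.001, -1.0]]
wrist_force: [-1.8, -1.6, 7.3]
width: 33.1
```

Request:
{"method": "carry_out", "body": {"targets": [[0,0,-1,0,1],[0,0,-2.5,0,1],[0,0,-3.5,0,1],[0,0,-2.5,0,1],[0,0,-1,0,1]]}}

```text
t: 20.57
position: [416.1, 284.2, 141.0]
eef_rot: [[1.0, 0.001, 0.005], [0.001, -1.0, 0.002], [0.005, -0.002, -1.0]]
wrist_force: [0.4, -0.3, -0.5]
width: 33.1
```

Request:
{"method": "carry_out", "body": {"targets": [[1.1,1.9,0,0,1],[1.85,3.2,0,0,1],[1.85,3.2,0,0,1],[1.85,3.2,0,0,1],[1.85,3.2,0,0,1]]}}

```text
t: 20.98
position: [500.8, 135.3, 137.2]
eef_rot: [[1.0, 0.001, 0.0], [0.001, -1.0, -0.0], [0.0, 0.0, -1.0]]
wrist_force: [0.5, 0.8, -0.3]
width: 33.7
```

Request:
{"method": "carry_out", "body": {"targets": [[1.85,3.2,0,0,1],[1.85,3.2,0,0,1],[1.85,3.2,0,0,1],[1.85,3.2,0,0,1],[1.4,2.2,0,0,1]]}}

```text
t: 21.4
position: [589.5, -15.9, 137.0]
eef_rot: [[1.0, -0.0, 0.0], [-0.0, -1.0, -0.0], [0.0, 0.0, -1.0]]
wrist_force: [-0.3, -0.0, -0.7]
width: 32.9
```

Request:
{"method": "carry_out", "body": {"targets": [[0,0,0,0,1],[0,0,0,0,1],[0,0,0,0,1]]}}

```text
t: 21.65
position: [587.9, -12.8, 136.8]
eef_rot: [[1.0, 0.001, -0.001], [0.001, -1.0, 0.0], [-0.001, -0.0, -1.0]]
wrist_force: [0.4, 0.4, -1.2]
width: 33.3
```

```bash
python3 p.py 0 588.8 -13 39
```

```text
t 21.65 pos [587.9 -12.8 136.8] yaw 0.04 tilt [-0.001 -0.    -1.   ] w 33.3 F [ 0.4  0.4 -1.2]
[0.03, 0.01, 3.26, 0.01]
[0.03, 0.01, 3.26, 0.01]
[0.03, 0.0, 3.26, 0.01]
-> [588.8 -13.   39. ] 0.0
```

Request:
{"method": "carry_out", "body": {"targets": [[0.05,0,1.5,0,1],[0,0,3,0,1],[0,0,3,0,1],[0,0,1.7,0,1],[0,0,0.5,0,1]]}}

```text
t: 22.07
position: [587.2, -11.7, 37.5]
eef_rot: [[1.0, 0.002, -0.004], [0.002, -1.0, 0.001], [-0.004, -0.001, -1.0]]
wrist_force: [0.1, 0.4, -1.7]
width: 33.7
```

Request:
{"method": "carry_out", "body": {"targets": [[0,0,0.1,0,1],[0,0,0,0,1],[0,0,0,0,1]]}}

```text
t: 22.32
position: [589.6, -12.8, 40.3]
eef_rot: [[1.0, 0.002, 0.002], [0.002, -1.0, -0.0], [0.002, 0.0, -1.0]]
wrist_force: [-0.2, -1.3, -0.9]
width: 33.8
```

Request:
{"method": "carry_out", "body": {"targets": [[0,0,0.15,0,1],[0,0,0,0,1],[0,0,0,0,1]]}}

```text
t: 22.57
position: [589.3, -13.2, 38.1]
eef_rot: [[1.0, 0.001, 0.001], [0.001, -1.0, -0.0], [0.001, 0.0, -1.0]]
wrist_force: [0.9, -0.0, -0.4]
width: 33.5
```

Request:
{"method": "carry_out", "body": {"targets": [[0,0,0.15,0,1],[0,0,0,0,1],[0,0,0,0,1]]}}

```text
t: 22.82
position: [589.3, -13.2, 36.2]
eef_rot: [[1.0, 0.001, 0.001], [0.001, -1.0, -0.0], [0.001, 0.0, -1.0]]
wrist_force: [0.4, -0.0, 2.8]
width: 33.3
```

Request:
{"method": "carry_out", "body": {"targets": [[0,0,0.1,0,1],[0,0,0,0,1],[0,0,0,0,1]]}}

```text
t: 23.07
position: [589.3, -13.2, 36.2]
eef_rot: [[1.0, 0.001, 0.001], [0.001, -1.0, -0.0], [0.001, 0.0, -1.0]]
wrist_force: [-3.1, -0.5, 15.3]
width: 33.3
```

Request:
{"method": "carry_out", "body": {"targets": [[0,0,0,0,0.1],[0,0,0,0,-0.3],[0,0,0,0,-0.7],[0,0,0,0,-1],[0,0,0,0,-1]]}}

```text
t: 23.48
position: [589.1, -13.1, 34.8]
eef_rot: [[1.0, 0.001, -0.0], [0.001, -1.0, -0.0], [-0.0, 0.0, -1.0]]
wrist_force: [-0.1, 0.4, -0.9]
width: 83.7
```

Request:
{"method": "carry_out", "body": {"targets": [[0,0,-1,0,-1],[0,0,-3,0,-1],[0,0,-4,0,-1],[0,0,-3,0,-1],[-2,-0.3,0,0,-1]]}}

```text
t: 23.9
position: [573.4, -10.8, 151.3]
eef_rot: [[1.0, 0.001, 0.011], [0.001, -1.0, -0.002], [0.011, 0.002, -1.0]]
wrist_force: [0.4, 0.3, 0.3]
width: 85.0
```

Request:
{"method": "carry_out", "body": {"targets": [[-3.5,-0.6,0,0,-1],[-3.5,-0.6,0,0,-1],[-3.5,-0.6,0,0,-1],[-2.2,-0.4,0,0,-1],[0,0,0,0,-1]]}}

```text
t: 24.32
position: [438.0, 12.6, 145.7]
eef_rot: [[1.0, 0.001, -0.002], [0.001, -1.0, 0.0], [-0.002, -0.0, -1.0]]
wrist_force: [0.1, -0.4, 0.7]
width: 85.6
```

Request:
{"method": "carry_out", "body": {"targets": [[0,0,0,0,-1],[0,0,0,0,-1]]}}

```text
t: 24.48
position: [443.3, 11.6, 145.6]
eef_rot: [[1.0, 0.001, 0.002], [0.001, -1.0, -0.0], [0.002, 0.0, -1.0]]
wrist_force: [0.6, -1.5, -0.0]
width: 85.2
```

```bash
python3 p.py 0 441.7 11.7 30; python3 - <<'E'
from h import *
np.set_printoptions(precision=1,suppress=True)
im,d=snap("scene","s7"); 
a=im[90:240,90:440]; cv2.imwrite("pics/s7c.png",cv2.resize(a[:,:,::-1],None,fx=2.2,fy=2.2,interpolation=cv2.INTER_CUBIC))
im,d=snap("top","t7"); W=cloud("top",d); z=W[...,2]
N,l,s,c=cv2.connectedComponentsWithStats(((z>60)&(z<82)).astype(np.uint8))
for i in range(1,N):
    if 100<s[i,4]<1500 and 190<c[i][1]<280:
        ys,xs=np.nonzero(l==i);print(c[i],s[i,4],plane("top",np.c_[xs,ys],75).mean(0))
        h=cv2.cvtColor(im,cv2.COLOR_RGB2HSV)
E
```

```text
t 24.48 pos [443.3  11.6 145.6] yaw 0.05 tilt [ 0.002  0.    -1.   ] w 85.2 F [ 0.6 -1.5 -0. ]
[-0.04, -0.0, 2.89, 0.01]
[-0.04, -0.01, 2.89, 0.01]
[-0.04, -0.0, 2.89, 0.01]
[-0.04, -0.0, 2.89, 0.01]
-> [441.7  11.7  30. ] 0.0
[245.3 208.1] 482 [602.  38.  75.]
[270.4 215.5] 234 [589.  -10.9  75. ]
[366.1 226.8] 509 [ 572.4 -196.1   75. ]
[297.3 223.7] 239 [574.6 -62.9  75. ]
[420.1 223.1] 268 [ 582.5 -302.1   75. ]
[392.  224.8] 240 [ 577.7 -246.8   75. ]
```

View pics/s7c.png

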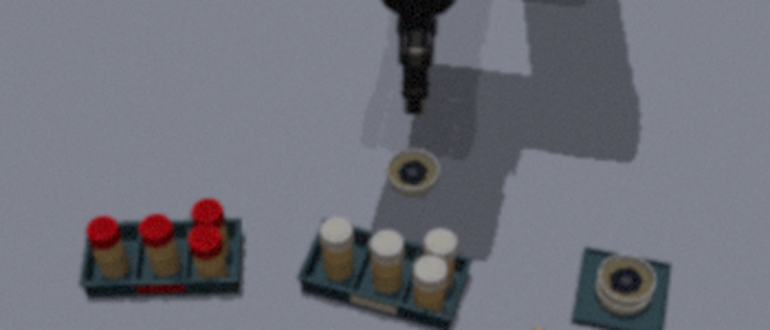

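View pics/t7.png

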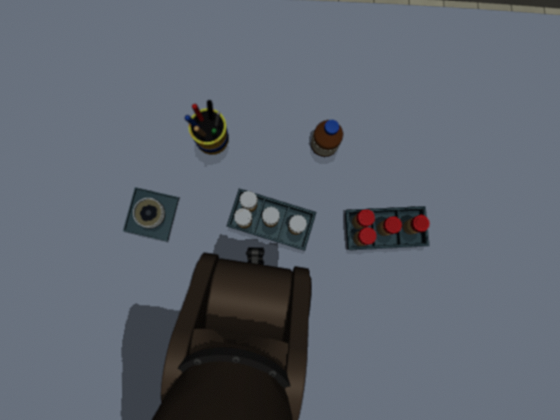

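All four vials stand upright in their compartments and the bystanders have not moved. Now down to the dish, slowly near the bench.

Request:
{"method": "carry_out", "body": {"targets": [[-0.1,0,2,0,-1],[0,0,3.5,0,-1],[0,0,3.5,0,-1],[0,0,2.5,0,-1],[0,0,1,0,-1]]}}

```text
t: 25.0
position: [440.8, 11.6, 16.8]
eef_rot: [[1.0, 0.001, -0.004], [0.001, -1.0, 0.0], [-0.004, -0.0, -1.0]]
wrist_force: [0.4, -0.1, 0.3]
width: 85.3
```

Request:
{"method": "carry_out", "body": {"targets": [[0,0,0.6,0,-1],[0,0,0.5,0,-1],[0,0,0,0,-1],[0,0,0,0,-1]]}}

```text
t: 25.33
position: [441.5, 11.7, 9.3]
eef_rot: [[1.0, 0.001, 0.001], [0.001, -1.0, -0.0], [0.001, 0.0, -1.0]]
wrist_force: [0.4, 0.4, 0.2]
width: 85.5
```

```bash
python3 p.py 0 441.7 11.7 -3
```

```text
t 25.33 pos [441.5  11.7   9.3] yaw 0.05 tilt [ 0.001  0.    -1.   ] w 85.5 F [0.4 0.4 0.2]
[0.02, -0.0, 1.23, 0.05]
-> [441.7  11.7  -3. ] 0.0
```

Request:
{"method": "carry_out", "body": {"targets": [[0,0,0.5,0,-1],[0,0,0.4,0,-1],[0,0,0.2,0,-1],[0,0,0,0,-1],[0,0,0,0,-1]]}}

```text
t: 25.75
position: [441.1, 11.7, -2.0]
eef_rot: [[1.0, 0.001, -0.0], [0.001, -1.0, -0.0], [-0.0, 0.0, -1.0]]
wrist_force: [0.5, -0.4, -0.8]
width: 85.2
```

Request:
{"method": "carry_out", "body": {"targets": [[0,0,0,0,-0.8],[0,0,0,0,-0.6],[0,0,0,0,-0.5],[0,0,0,0,-0.45],[0,0,0,0,-0.45]], "newtons": 25}}

```text
t: 26.17
position: [441.1, 11.7, -2.0]
eef_rot: [[1.0, 0.001, 0.0], [0.001, -1.0, -0.0], [0.0, 0.0, -1.0]]
wrist_force: [0.5, -0.3, -0.0]
width: 61.9
```

Request:
{"method": "carry_out", "body": {"targets": [[0,0,0,0,-0.3],[0,0,0,0,0],[0,0,0,0,0.5],[0,0,0,0,1],[0,0,0,0,1]]}}

```text
t: 26.58
position: [441.2, 11.7, -1.8]
eef_rot: [[1.0, 0.001, 0.001], [0.001, -1.0, -0.0], [0.001, 0.0, -1.0]]
wrist_force: [-1.1, -0.2, 5.5]
width: 58.6
```

Request:
{"method": "carry_out", "body": {"targets": [[0,0,-0.5,0,1],[0,0,-1,0,1],[0,0,-1,0,1],[0,0,-0.5,0,1],[0,0,0,0,1]]}}

```text
t: 27.0
position: [441.5, 11.7, 28.9]
eef_rot: [[1.0, 0.001, 0.002], [0.001, -1.0, -0.0], [0.002, 0.0, -1.0]]
wrist_force: [1.0, 0.3, -0.9]
width: 58.8
```

```bash
python3 - <<'E'
from h import *
im,d=snap("scene","s8"); 
a=im[90:240,190:440]; cv2.imwrite("pics/s8c.png",cv2.resize(a[:,:,::-1],None,fx=3,fy=3,interpolation=cv2.INTER_CUBIC))
E
```

```text
(no output)
```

View pics/s8c.png

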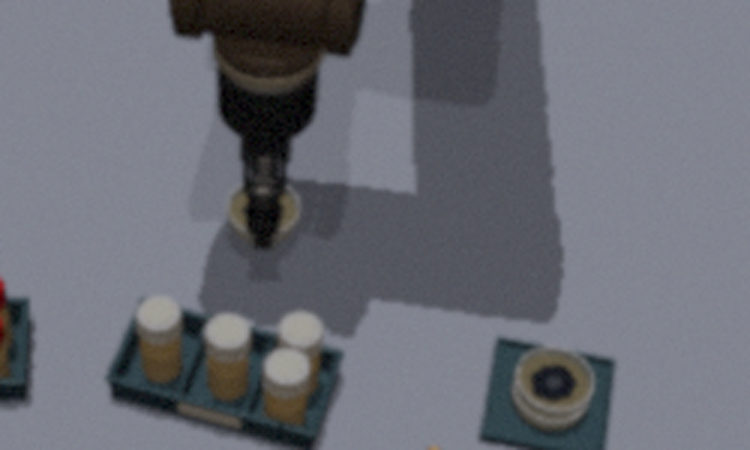

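The dish is held level, at about (265,210) in the crop.

Request:
{"method": "carry_out", "body": {"targets": [[0,0,-1.5,0,1],[0,0,-2.5,0,1],[0,0,-1.5,0,1],[0,0,0,0,1],[1,-1.4,0,0,1]]}}

```text
t: 27.47
position: [450.2, 24.8, 83.0]
eef_rot: [[1.0, -0.001, -0.0], [-0.001, -1.0, -0.0], [-0.0, 0.0, -1.0]]
wrist_force: [-0.2, 0.5, -0.5]
width: 58.7
```

Request:
{"method": "carry_out", "body": {"targets": [[2.15,-3.2,0,0,1],[2.15,-3.2,0,0,1],[2.15,-3.2,0,0,1],[2.15,-3.2,0,0,1],[2.15,-3.2,0,0,1]]}}

```text
t: 27.88
position: [558.8, 187.6, 81.5]
eef_rot: [[1.0, 0.001, -0.001], [0.001, -1.0, -0.0], [-0.001, 0.0, -1.0]]
wrist_force: [-0.1, 0.2, -0.4]
width: 58.7
```

Request:
{"method": "carry_out", "body": {"targets": [[2.15,-3.2,0,0,1],[1.35,-2,0,0,1],[0,0,0,0,1],[0,0,0,0,1],[0,0,0,0,1]]}}

```text
t: 28.3
position: [592.5, 237.3, 81.5]
eef_rot: [[1.0, 0.001, -0.002], [0.001, -1.0, -0.001], [-0.002, 0.001, -1.0]]
wrist_force: [-0.6, -0.6, -0.3]
width: 58.8
```

```bash
python3 p.py 0 594 238.1 40
```

```text
t 28.3 pos [592.5 237.3  81.5] yaw 0.05 tilt [-0.002  0.001 -1.   ] w 58.8 F [-0.6 -0.6 -0.3]
[0.08, -0.04, 2.08, 0.03]
[0.07, -0.04, 2.07, 0.03]
-> [594.  238.1  40. ] -0.0
```

Request:
{"method": "carry_out", "body": {"targets": [[0.05,-0.1,1,0,1],[0,0,1.5,0,1],[0,0,1,0,1],[0,0,0.5,0,1],[0,0,0.1,0,1]]}}

```text
t: 28.72
position: [593.3, 238.2, 40.6]
eef_rot: [[1.0, 0.0, -0.002], [0.0, -1.0, -0.001], [-0.002, 0.001, -1.0]]
wrist_force: [-0.5, -0.6, -0.5]
width: 59.0
```

Request:
{"method": "carry_out", "body": {"targets": [[0,0,0,0,1],[0,0,0,0,1],[0,0,0,0,1],[0,0,0,0,1]]}}

```text
t: 29.05
position: [594.1, 239.0, 42.5]
eef_rot: [[1.0, 0.001, 0.001], [0.001, -1.0, 0.0], [0.001, -0.0, -1.0]]
wrist_force: [-0.6, -0.2, -0.8]
width: 59.1
```

```bash
python3 p.py 0 594 238.1 34; python3 - <<'E'
from h import *
im,d=snap("top","t9"); W=cloud("top",d); z=W[...,2]
a=im[160:270,90:230]; cv2.imwrite("pics/t9c.png",cv2.resize(a[:,:,::-1],None,fx=5,fy=5,interpolation=cv2.INTER_CUBIC))
E
```

```text
t 29.05 pos [594.1 239.   42.5] yaw 0.06 tilt [ 0.001 -0.    -1.   ] w 59.1 F [-0.6 -0.2 -0.8]
[-0.01, 0.09, 0.85, 0.06]
-> [594.  238.1  34. ] -0.0
```

View pics/t9c.png

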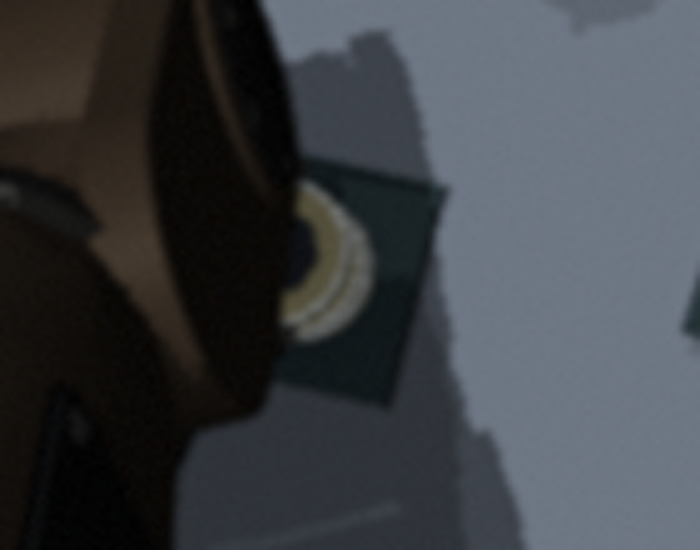

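The dish hangs over the stack, half hidden by the arm. I'll fit its visible rim to check the centring.

```bash
python3 - <<'E'
from h import *
from scipy.optimize import least_squares
im,d=imaging.read_camera("top"); W=cloud("top",d); z=W[...,2]
for lo,hi,zz,r in ((52,66,59,30),):
    m=np.zeros(z.shape,bool); m[185:235,140:175]=(z[185:235,140:175]>lo)&(z[185:235,140:175]<hi)
    m&=im.max(2)>45
    P=[]
    for v in range(185,235):
        u=np.nonzero(m[v])[0]
        if len(u)>2: P.append((u.max()+.5,v))
    P=plane("top",np.array(P,float),zz)[:,:2]
    f=least_squares(lambda c:np.hypot(*(P-c).T)-r,[594,238],loss="soft_l1"); print(len(P),f.x,np.abs(f.fun).mean(), np.median(z[m]))
E
```

```text
28 [594.6849672  236.06419602] 0.4844899171010938 58.58744403297294
```

The fit gives (594.7, 236) and the arm readout 239, against the stack at about 238. That is within roughly one pixel, so I'll keep this position and lower.

Request:
{"method": "carry_out", "body": {"targets": [[0,0,0.3,0,1],[0,0,0.3,0,1],[0,0,0.2,0,1],[0,0,0,0,1],[0,0,0,0,1]]}}

```text
t: 29.57
position: [593.8, 238.8, 33.7]
eef_rot: [[1.0, 0.001, -0.0], [0.001, -1.0, -0.0], [-0.0, 0.0, -1.0]]
wrist_force: [-0.4, -0.7, -0.1]
width: 58.7
```

Request:
{"method": "carry_out", "body": {"targets": [[0,0,0.1,0,1],[0,0,0,0,1],[0,0,0,0,1]]}}

```text
t: 29.82
position: [593.9, 238.9, 33.0]
eef_rot: [[1.0, 0.001, 0.0], [0.001, -1.0, -0.0], [0.0, 0.0, -1.0]]
wrist_force: [-0.9, 0.5, 0.7]
width: 59.0
```

Request:
{"method": "carry_out", "body": {"targets": [[0,0,0.1,0,1],[0,0,0,0,1],[0,0,0,0,1]]}}

```text
t: 30.07
position: [594.0, 238.9, 32.3]
eef_rot: [[1.0, 0.001, 0.001], [0.001, -1.0, 0.0], [0.001, -0.0, -1.0]]
wrist_force: [-0.9, 0.4, 3.5]
width: 59.0
```

Request:
{"method": "carry_out", "body": {"targets": [[0,0,0,0,-0.4],[0,0,0,0,-0.6],[0,0,0,0,-0.8],[0,0,0,0,-1],[0,0,0,0,-1]]}}

```text
t: 30.48
position: [593.8, 238.9, 31.8]
eef_rot: [[1.0, 0.001, -0.0], [0.001, -1.0, -0.0], [-0.0, 0.0, -1.0]]
wrist_force: [0.9, 0.1, 0.3]
width: 85.3
```

Request:
{"method": "carry_out", "body": {"targets": [[0,0,-0.5,0,-1],[0,0,-2,0,-1],[0,0,-3.5,0,-1],[0,0,-3.5,0,-1],[0,0,-2.5,0,-1]]}}

```text
t: 30.9
position: [594.3, 239.0, 155.1]
eef_rot: [[1.0, 0.001, 0.002], [0.001, -1.0, 0.0], [0.002, -0.0, -1.0]]
wrist_force: [0.9, 0.2, -0.2]
width: 85.1
```

Request:
{"method": "carry_out", "body": {"targets": [[-1.5,2.5,0,0,-1],[-1.9,3.3,0,0,-1],[-1.9,3.3,0,0,-1],[-1.9,3.3,0,0,-1],[-1.9,3.3,0,0,-1]]}}

```text
t: 31.32
position: [501.9, 80.7, 152.4]
eef_rot: [[1.0, 0.001, 0.001], [0.001, -1.0, -0.0], [0.001, 0.0, -1.0]]
wrist_force: [0.9, -1.3, 0.4]
width: 85.1
```

Request:
{"method": "carry_out", "body": {"targets": [[-1.9,3.3,0,0,-1],[-1.9,3.3,0,0,-1],[-1,2,0,0,-1],[0,0,0,0,-1],[0,0,0,0,-1]]}}

```text
t: 31.73
position: [455.1, -5.0, 152.5]
eef_rot: [[1.0, -0.002, 0.001], [-0.002, -1.0, -0.0], [0.001, 0.0, -1.0]]
wrist_force: [0.3, -0.5, 0.3]
width: 85.3
```

```bash
python3 p.py; python3 - <<'E'
from h import *
im,d=snap("top","t10"); W=cloud("top",d); z=W[...,2]
for lo,hi,zz in ((42,56,49),):
    m=np.zeros(z.shape,bool); m[180:245,120:180]=(z[180:245,120:180]>lo)&(z[180:245,120:180]<hi)
    ys,xs=np.nonzero(m); P=plane("top",np.c_[xs,ys],zz)[:,:2].astype(np.float32)
    print(len(P),np.median(z[m]),P.mean(0),cv2.minEnclosingCircle(P))
a=np.vstack([cv2.resize(im[160:330,80:440],None,fx=2,fy=2,interpolation=cv2.INTER_CUBIC)])
s,_=snap("scene","s10"); b=cv2.resize(s[160:300,100:460],None,fx=2,fy=1.8,interpolation=cv2.INTER_CUBIC)
cv2.imwrite("pics/fin.png",np.vstack([a,b])[:,:,::-1])
E
```

```text
t 31.73 pos [455.1  -5.  152.5] yaw -0.09 tilt [ 0.001  0.    -1.   ] w 85.3 F [ 0.3 -0.5  0.3]
731 48.780875833985874 [594.95496 237.26785] ((594.3656616210938, 237.10134887695312), 31.45229721069336)
```

View pics/fin.png

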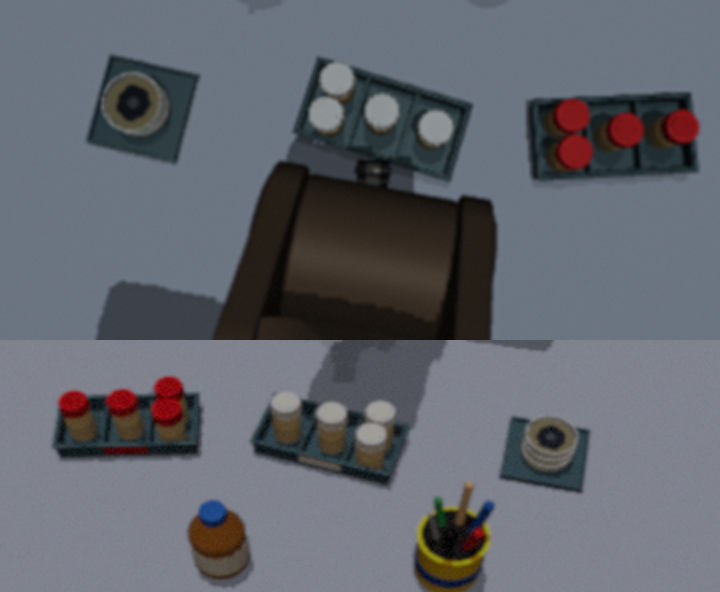

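The dish top is at 48.8 mm (49 expected), and its centre lies within about 1 mm of the stack's axis. All the vials stand in their compartments, and the pot and bottle look unmoved.

```bash
python3 -c "
from station import env
print(env.finish_job())"
```

```text
the job is handed in; nothing more can be done
None
```

The job is done and handed in at about 32 s of the 115 s allowed. I stood the two red-capped vials in the red tray, then the two white-capped vials in the white tray, and then set the loose dish on the stack.

- **Vials:** the last pictures show all four upright, each in its own compartment.
- **Dish:** it lies flat with its top at 48.8 mm (49 mm expected), and its centre is within about 1 mm of the stack's axis. A rim fit before release, with half the dish hidden by the arm, read about 3 mm apart from the arm's own readout in y. The clear view after release settled it.
- **Bystanders:** the pen pot and the reagent bottle look unmoved in the pictures; I did not measure them again.
- **Forces:** wrist force at the readings taken stayed under about 16 N, and the gripper was clear of everything when I handed in.

No check failed.

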